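# Set the rotary stage to its line and clamp it

### The job

Set the rotary stage on the table: with closed fingertips, push its dial round by the upright post until the dial's index line lines up with the long line on the scale ring, and then push the clamp lever by its pin all the way home against its stop. Only push, gently: do not grip or lift anything, and leave the vials, the bottle and the tube standing where they are.

Things in the scene. Friction and masses are not known exactly. Their poses are not given: they have to be found in the camera images.
- dial (a joint): Angle of the round steel dial (110 mm across, 5 mm thick) about the upright dial axis, rad, growing anticlockwise seen from above; at 0 its index line points along the stage base's +x axis. It turns without end stops in the range met here (-7 to 14 rad), either way, and stays where it is left (friction about 0.08 N m, that is 2 N at the post, plus damping 0.05 N m s).
- scale_ring (a joint): Angle of the aluminium scale ring (148 mm across, under the dial, too stiff to be turned by hand) about the same axis, rad, anticlockwise from above; at 0 its long line points along the stage base's +x axis. The index line meets the long line when dial - scale_ring is a multiple of 2 pi.
- clamp_lever (a joint): Angle of the clamp lever about its upright pivot, rad, growing clockwise seen from above: 0 open (arm along the stage base's -y), 1.3 home at its stop (arm nearly along -x). It stays where it is left (friction about 0.06 N m, 1.2 N at the pin).
- stage_base: Grey base plate of the rotary stage, 150 mm (x) by 210 mm (y) by 16 mm high, fixed to the table. Origin: centre of its underside; z up; x is the short side and points roughly away from the robot. The dial lies towards +y, the clamp lever towards -y.
- dial_axis (a point): Dial's axis at the height of the dial's upper face (27 mm above the table), 30 mm to +y of the centre of the base.
- post_top (a point): Centre of the top of the finger post: upright black cylinder 12 mm in diameter, 42 mm from the dial's axis, on the side opposite to the index line. It rises 30 mm above the dial's upper face, its top is 57 mm above the table; a steel collar 18 mm across and 3 mm high surrounds its foot.
- index_tip (a point): Outer end of the index line: a black radial line 4 mm wide on the dial, running to its rim; this point is 56.5 mm from the axis.
- target_line (a point): Inner end of the target line on the scale ring: the only long, thick line (4 mm wide, 16.5 mm long, crossing the ring; the other lines are thin and 6 mm long, every 10 degrees to 60 degrees on either side of it); this point is 56.5 mm from the axis.
- lever_pivot (a point): Axis of the clamp lever at the top of its hub, 31 mm above the table.
- lever_pin_top (a point): Centre of the top of the lever's pin: upright black cylinder 12 mm in diameter, 50 mm from the lever's pivot. It rises 30 mm above the lever's steel end boss (16 mm across); its top is 61 mm above the table, the lever arm lies 24 to 30 mm above the table.
- vial_1: Small bottle-shaped vial with a grey cap, 22 mm in diameter, 51 mm high, loose, to the left of the stage. Origin: centre of its underside.
- vial_2: Small vial with a red cap, 22 mm in diameter, 51 mm high, loose, to the left of the stage. Origin: centre of its underside.
- reagent_bottle: Bottle with a black cap, 49 mm in diameter, 94 mm high, loose, behind the stage. Origin: centre of its underside.
- tube_50: Upright tube with a blue cap, 34 mm in diameter, 110 mm high, loose, behind the stage (farther from the robot). Origin: centre of its underside.

How it is judged:
On the way, in this order (a step that is already met when the one before it is completed fails the run):
1. the index line is brought to the long line and left at rest while the clamp lever is still open (horizontal distance between index_tip and target_line below 0.005 m and velocity of joint dial between -0.03 and 0.03 rad/s and value of joint clamp_lever below 0.6 rad), for 0.2 s.
2. the clamp lever is pushed home (value of joint clamp_lever above 1.2 rad), for 0.2 s.
At the end, for the whole second after the job is handed in: The tip of the index line is within 5 mm (about 5 degrees) of the long line, the dial is at rest, the clamp lever is within 0.1 rad of its stop, and the vials, bottle and tube stand upright within 15 mm of where they stood (horizontal distance between index_tip and target_line below 0.005 m and velocity of joint dial between -0.03 and 0.03 rad/s and value of joint clamp_lever above 1.2 rad and distance of each of vial_1, vial_2, reagent_bottle, tube_50 from where it was at the start of the episode below 0.015 m and angle between each of vial_1, vial_2, reagent_bottle, tube_50's own z axis and vertical below 0.1 rad); the robot touches nothing.
It fails at once if a vial, the bottle or the tube is lifted, tipped or pushed out of its place (distance of any of vial_1, vial_2, reagent_bottle, tube_50 from where it was at the start of the episode above 0.015 m or angle between any of vial_1, vial_2, reagent_bottle, tube_50's own z axis and vertical above 0.3 rad).
It fails at once if the dial or its post is gripped or pushed hard (over 35 N) (contact force between the fingers and dial above 35 N).
It fails at once if the clamp lever is gripped or pushed hard (over 35 N) (contact force between the fingers and clamp_lever above 35 N).
It also fails if it takes over 72 s, if anything falls off the work surface, if the arm or the gripper's body presses on something with over 40 N, if the wrist force passes 120 N, or if a joint passes its speed limit or range.

### The arm

A 6-joint arm with a two-finger parallel gripper is mounted at the origin on a cart in front of the work surface, level with it; the furniture and walls round the work are solid. World frame = base frame: x ahead of the robot, y to its left, z up, the work surface at z = 0. Lengths are in m, angles in rad, forces in N, time in s.
With the tool pointing down it reaches from about 0.225 to 0.875 m from the base axis. Payload 3.4 kg.
Tool frame: the origin (TCP) lies midway between the tips of the shut fingers; the grasp point (between the pads) lies 19 mm behind it; z points along the fingers, y is the direction in which the jaws open and shut (so a half turn about z gives the same grasp; the last joint's range is limited). The gripper opens to 85 mm and grips with 20 to 120 N. Pads are 22 mm wide; open, the fingers measure 114 mm over their backs; the gripper's body (76 mm by 85 mm) begins 54 mm behind the grasp point. The pads swing forward as they close: fully open they stand 13 mm farther back than shut.
Start: joints at [1.124, 0.276, 1.505, -0, 1.361, -0.121], TCP at [0.184, 0.545, 0.2] pointing down, gripper open.
Joint ranges: [-2.89, 2.89], [-0.75, 2.08], [0.22, 2.7], [-1.18, 4.32], [0.11, 2.71], [-2.7, 2.7]. Speed limits (rad/s): [2.57, 2.57, 3.14, 3.14, 3.14, 3.14].

### API

Orientations are given as a unit quaternion [w, x, y, z].
In Python, from workcell import bot, camera gives the robot as it stands.
- The arm moves only by the tool arm_command, never from a script. Its argument "deltas" is a list of rows, each an object with "xyz": the shift along the world's x, y, z in cm, a list of three; "dr": the turn, a rotation vector about the world's x, y, z in degrees, a list of three. In form: [{"xyz": [dx, dy, dz], "dr": [rx, ry, rz]}, ...]. A call has 1 to 12 rows; each row is the pose to reach, as a shift and turn from the pose commanded when the call began; what a row does not reach only later rows make up. A row lasts 1/10 s, in which the tool goes at most 50 mm and 8.59 degrees, less where a joint would pass 70% of its speed; a pose out of reach is approached as far as the arm can. A call with a gripper value outside its range is refused whole. "jaw" is the opening in per cent of the stroke, from 0 (shut) to 100 (fully open), set as the call begins (left out, the last holds). The fingers move at their own pace and stop on an object; "newtons" is the grip in N (left out, the last holds). Time passes only in rows, so rows that repeat a pose let the fingers close. It gives the time, the measured TCP pose, the force and the opening at its end, in the units of the state.
- bot.sense(): the state, without advancing time (a new reading comes with each control period).
- camera(name): name is "side" or "top" or "wrist"; returns a dict with "img" (480x640x3 uint8, red, green, blue), "camera_matrix" (3x3 intrinsics, pixels), "extrinsics" (4x4, takes a point from camera to world coordinates). Camera axes: x right, y up, looking along -z (the intrinsics and any distortion apply to the point x, -y, -z); pixel columns grow to the right and rows downward; lengths in m; the calibration is good to about 2 mm. The wrist camera is an equidistant fisheye: a pixel r from the principal point sees the ray r / f radians off the axis. A picture is of the moment at which its call begins. There is no depth.
- bot.hand_in(): hands the job in, once; it reports no verdict.
The state is a dict: "time": time; "qpos": joint angles; "joint_vel": joint speeds; "effort": joint torques, N m; "tcp_pos": TCP position; "tcp_rot": TCP orientation; "wrist_force": force on the tool from outside, world axes, zero at the start; "ft_torque": the same for the moment, N m; "width": finger opening in m.
Only numpy, scipy, OpenCV 4.12 (cv2) and the standard library are available. Lean on these libraries where they do the work, as an engineer would, in place of code of your own. Each camera call takes 0.05 s, during which the arm holds its last target. There are 200 camera calls.

## Working session

There is one attempt and no reset: what is moved stays moved. The work goes in short steps, Python scripts to look and compute and a tool call to move; the robot and the scene stay as the last step left them, time stands still between calls to the robot, and variables do not carry over. Pictures are saved under pics/ and viewed, about 8 in all and at most 12, crops included, and the job is handed in when it is done.

Besides the shell and the picture viewer there is one more tool, called after "Call:" as name(argument=value, ...), one argument or row to a line, values as JSON. arm_command: Moves the arm, as the interface text tells. Its arguments: {"type":"object","properties":{"deltas":{"type":"array","items":{"type":"object","properties":{"xyz":{"type":"array","items":{"type":"number"}},"dr":{"type":"array","items":{"type":"number"}}}}},"jaw":{"type":"number"},"newtons":{"type":"number"}},"required":["deltas"]}

```bash
mkdir -p pics; cat > h.py <<'E'
import numpy as np, cv2
from workcell import bot, camera
def ray(c,u,v,fish=False):
    K=np.array(c["camera_matrix"]);E=np.array(c["extrinsics"])
    x=(u-K[0,2])/K[0,0];y=(v-K[1,2])/K[1,1]
    if fish:
        t=np.hypot(x,y);s=np.sin(t)/max(t,1e-9);d=np.array([x*s,-y*s,-np.cos(t)])
    else: d=np.array([x,-y,-1.])
    d=E[:3,:3]@d;return E[:3,3],d/np.linalg.norm(d)
def plane(c,u,v,z,fish=False):
    o,d=ray(c,u,v,fish);return o+d*(z-o[2])/d[2]
def proj(c,p):
    K=np.array(c["camera_matrix"]);E=np.array(c["extrinsics"])
    q=E[:3,:3].T@(np.array(p)-E[:3,3]);return K[0,2]+K[0,0]*q[0]/-q[2],K[1,2]+K[1,1]*-q[1]/-q[2]
def two(r1,r2):
    A=np.stack([r1[1],-r2[1]],1);s=np.linalg.lstsq(A,r2[0]-r1[0],rcond=None)[0]
    a=r1[0]+s[0]*r1[1];b=r2[0]+s[1]*r2[1];return (a+b)/2,np.linalg.norm(a-b)
def save(c,n): cv2.imwrite(f"pics/{n}.png",c["img"][:,:,::-1])
E
python3 - <<'E'
from h import *
import pickle
for n in ("top","side"):
    c=camera(n);save(c,n+"0");pickle.dump(c,open(n+".pkl","wb"));print(n,c["camera_matrix"],c["extrinsics"],[k for k in c])
s=bot.sense();print(s)
E
```

```text
top [[573.65723556   0.         318.24576967]
 [  0.         573.65723556 249.03865532]
 [  0.           0.           1.        ]] [[-0.01957326  0.99415069 -0.10621344  0.52312621]
 [-0.9989111  -0.02394488 -0.04004081 -0.12678933]
 [-0.04234987  0.10531405  0.99353683  1.04822094]
 [ 0.          0.          0.          1.        ]] ['img', 'camera_matrix', 'extrinsics']
side [[525.17410074   0.         314.50323819]
 [  0.         525.17410074 231.99341569]
 [  0.           0.           1.        ]] [[-0.99024627 -0.09016978  0.10621552  0.70292483]
 [ 0.1392522  -0.66567717  0.73313214  0.53475599]
 [ 0.00459888  0.74077211  0.67174067  0.63699867]
 [ 0.          0.          0.          1.        ]] ['img', 'camera_matrix', 'extrinsics']
{'time': 0.1, 'qpos': array([ 1.12399235e+00,  2.76502811e-01,  1.50598372e+00,  2.45847544e-05,
        1.36074157e+00, -1.20983872e-01]), 'joint_vel': array([ 0.00095826, -0.00137954, -0.00360115,  0.0004238 , -0.00353909,
        0.0001167 ]), 'effort': array([ 1.20204688e-03, -4.17706776e+01, -2.46403760e+01,  1.44710980e-04,
        5.85082380e-03,  3.99216276e-06]), 'tcp_pos': array([0.18380756, 0.54427468, 0.19915187]), 'tcp_rot': array([-2.40580531e-04,  1.62192895e-01,  9.86758732e-01, -7.81627159e-04]), 'wrist_force': array([-0.26756947, -0.54026775, -0.41380647]), 'ft_torque': array([ 0.00060596, -0.00982509,  0.00817677]), 'width': 0.08513828868740726}
```

View pics/top0.png

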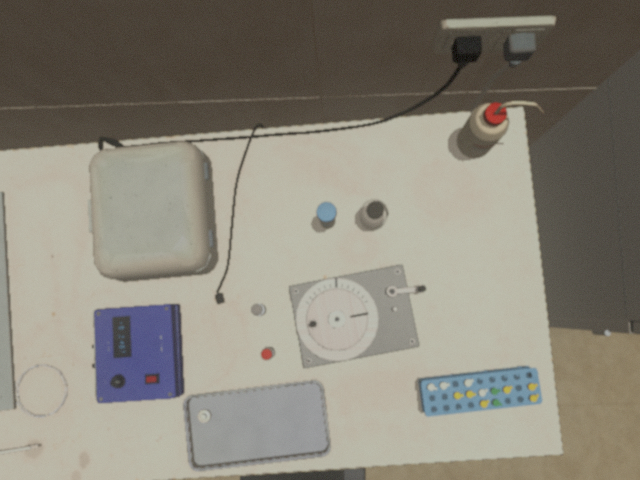

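View pics/side0.png

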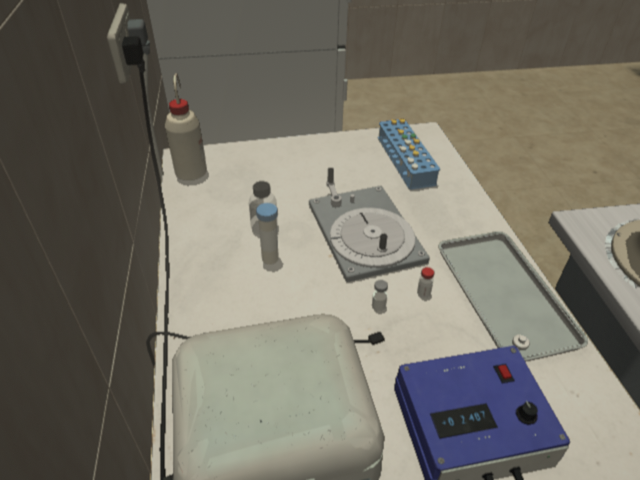

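The top view shows the dial centre at about (337,319), with the post at (313,323) to the left. The index points right to (368,315), and the long line is up at (336,282). The lever hub is at (392,291) and its pin at (420,289). The dial needs about +90°. The side view agrees, with the post at (383,240) and the pin at (331,175). Next I'll measure these properly.

```bash
python3 - <<'E'
from h import *
import pickle
t=pickle.load(open("top.pkl","rb"));s=pickle.load(open("side.pkl","rb"))
a=cv2.resize(t["img"][255:375,280:440],None,fx=5,fy=5,interpolation=cv2.INTER_CUBIC)
b=cv2.resize(s["img"][150:290,300:440],None,fx=4,fy=4,interpolation=cv2.INTER_CUBIC)
cv2.imwrite("pics/c_top.png",a[:,:,::-1]);cv2.imwrite("pics/c_side.png",b[:,:,::-1])
for n,c,r in (("top",t,(255,375,280,440)),("side",s,(150,290,300,440))):
    g=c["img"][r[0]:r[1],r[2]:r[3]].max(2)
    k,l,st,ce=cv2.connectedComponentsWithStats((g<75).astype(np.uint8))
    for i in range(1,k):
        if st[i,4]>5: print(n,ce[i]+[r[2],r[0]],st[i]+[r[2],r[0],0,0,0])
E
```

```text
side [330.36842105 175.45614035] [328 169   5  14  57]
side [382.7804878  241.29268293] [380 234   7  16  82]
side [387.02090592 269.89547038] [344 259  84  22 287]
side [427.83333333 277.16666667] [426 277   5   2   6]
```

View pics/c_top.png

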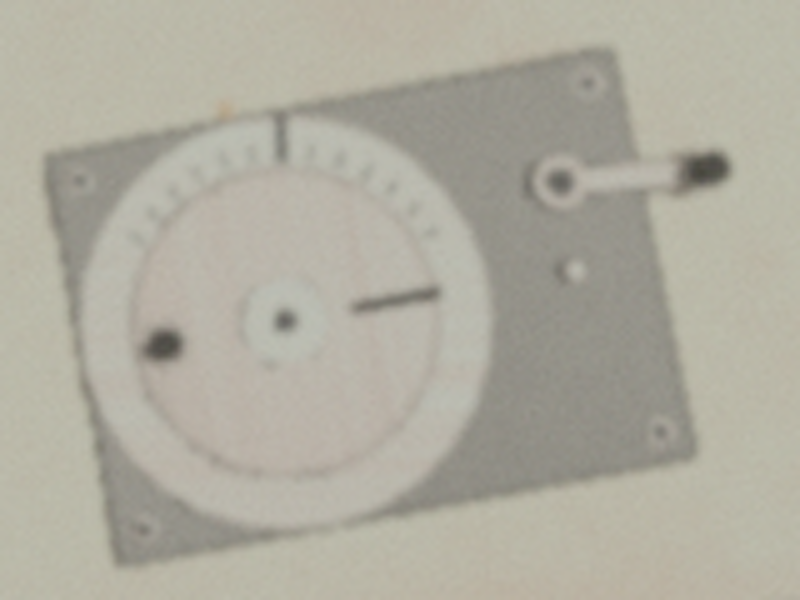

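View pics/c_side.png

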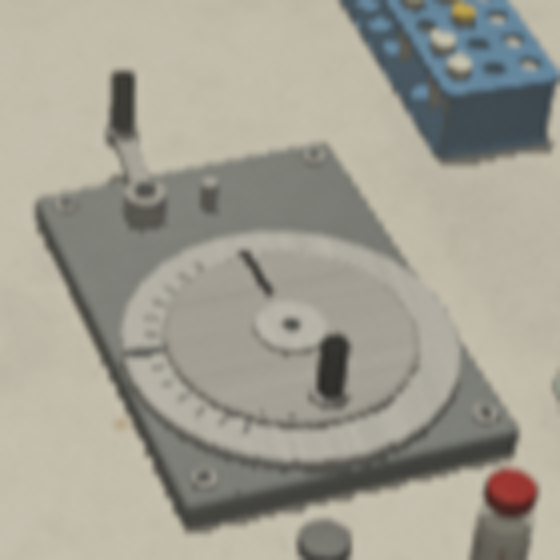

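```bash
python3 - <<'E'
from h import *
import pickle
t=pickle.load(open("top.pkl","rb"));s=pickle.load(open("side.pkl","rb"))
T=lambda u,v:(u/5+279.6,v/5+254.6); S=lambda u,v:(u/4+299.6,v/4+149.6)
np.set_printoptions(precision=4,suppress=True)
P={"axis":(T(286,321),S(291,324),.027),"idx":(T(439,293),S(243,252),.027),"tgt":(T(282,161),S(160,352),.022),
"post":(T(158,345),S(334,343),.057),"hub":(T(560,181),S(146,190),.031),"pin":(T(711,167),S(124,76),.061)}
R={}
for k,(a,b,z) in P.items():
    x,e=two(ray(t,*a),ray(s,*b));R[k]=plane(t,*a,z);print(k,x,"gap",round(e,4),"top@z",R[k],"side@z",plane(s,*b,z))
ang=lambda p,o:np.degrees(np.arctan2(*(p-o)[1::-1]))
A=R["axis"]
for k in("idx","tgt","post"):print(k,ang(R[k],A),np.linalg.norm((R[k]-A)[:2]))
print("lever",ang(R["pin"],R["hub"]),np.linalg.norm((R["pin"]-R["hub"])[:2]))
# base corners
for u,v in((45,155),(612,47),(695,457),(117,565)):print("corner",plane(t,*T(u,v),.016))
for n,p,z in(("v1",(258,309),.051),("v2",(267,353),.051),("bottle",(376,210),.094),("tube",(327,210),.110)):print(n,plane(t,*p,z))
for n,p,z in(("v1",(381,286),.051),("v2",(428,272),.051),("bottle",(262,188),.094),("tube",(267,211),.110)):print(n,plane(s,*p,z))
E
```

```text
axis [ 0.5078 -0.1161  0.0316] gap 0.0003 top@z [ 0.5076 -0.116   0.027 ] side@z [ 0.5065 -0.1211  0.027 ]
idx [ 0.517  -0.1703  0.0279] gap 0.0012 top@z [ 0.5164 -0.1702  0.027 ] side@z [ 0.5173 -0.1715  0.027 ]
tgt [ 0.5646 -0.1159  0.0224] gap 0.0007 top@z [ 0.5643 -0.1158  0.022 ] side@z [ 0.5648 -0.1164  0.022 ]
post [ 0.5014 -0.0725  0.0593] gap 0.0014 top@z [ 0.5007 -0.0722  0.057 ] side@z [ 0.5013 -0.0751  0.057 ]
hub [ 0.5547 -0.2134  0.0336] gap 0.0001 top@z [ 0.5548 -0.2136  0.031 ] side@z [ 0.554  -0.2166  0.031 ]
pin [ 0.5576 -0.2622  0.0636] gap 0.0002 top@z [ 0.5575 -0.2625  0.061 ] side@z [ 0.557  -0.2659  0.061 ]
idx -80.79020578431066 0.05488954446304762
tgt 0.17770080070401387 0.05666899996027012
post 98.94264031604439 0.044321354496331525
lever -86.77428448529795 0.04897336293040648
corner [ 0.5685 -0.0304  0.016 ]
corner [ 0.6029 -0.2351  0.016 ]
corner [ 0.457  -0.2592  0.016 ]
corner [ 0.4226 -0.054   0.016 ]
v1 [0.5275 0.0202 0.051 ]
v2 [0.4518 0.0053 0.051 ]
bottle [ 0.6887 -0.1867  0.094 ]
tube [ 0.6881 -0.1048  0.11  ]
v1 [0.5286 0.0274 0.051 ]
v2 [0.4504 0.0091 0.051 ]
bottle [ 0.6898 -0.1797  0.094 ]
tube [ 0.6863 -0.0987  0.11  ]
```

Call:
arm_command(
  deltas=[
    {"xyz": [4,-5,2],"dr": [0,0,-8]},
    {"xyz": [6,-10,4],"dr": [0,0,-16]},
    {"xyz": [8,-15,5],"dr": [0,0,-24]},
    {"xyz": [10,-19,5],"dr": [0,0,-32]},
    {"xyz": [12,-23,5],"dr": [0,0,-40]},
    {"xyz": [15,-27,5],"dr": [0,0,-48]},
    {"xyz": [17,-31,5],"dr": [0,0,-56]},
    {"xyz": [19,-35,5],"dr": [0,0,-64]},
    {"xyz": [21,-39,5],"dr": [0,0,-72]},
    {"xyz": [23,-43,5],"dr": [0,0,-80]},
    {"xyz": [26,-47,5],"dr": [0,0,-88]},
    {"xyz": [28,-50,5],"dr": [0,0,-96]},
  ],
  jaw=0,
)

```text
time: 1.3
tcp_pos: [0.4653, 0.0421, 0.2497]
tcp_rot: [0.0, 0.844, 0.537, 0.0]
wrist_force: [-0.3, 0.1, 0.2]
width: 0.0001
```

Call:
arm_command(
  deltas=[
    {"xyz": [1,-2,-1],"dr": [0,0,-8]},
    {"xyz": [3,-5,-2],"dr": [0,0,-16]},
    {"xyz": [4,-8,-4],"dr": [0,0,-24]},
    {"xyz": [6.6,-11.5,-6],"dr": [0,0,-32]},
    {"xyz": [6.6,-11.5,-8],"dr": [0,0,-40]},
    {"xyz": [6.6,-11.5,-10],"dr": [0,0,-48]},
    {"xyz": [6.6,-11.5,-12],"dr": [0,0,-56]},
    {"xyz": [6.6,-11.5,-13],"dr": [0,0,-56]},
    {"xyz": [6.6,-11.5,-13],"dr": [0,0,-56]},
  ],
)

```text
time: 2.2
tcp_pos: [0.5287, -0.0699, 0.1183]
tcp_rot: [-0.001, 0.997, 0.083, -0.002]
wrist_force: [0.8, 0.7, -0.2]
width: 0.0003
```

```bash
python3 - <<'E'
from h import *
s=bot.sense();print(s)
from scipy.spatial.transform import Rotation as R
w,x,y,z=s["tcp_rot"];print(R.from_quat([x,y,z,w]).as_matrix())
a=camera("top")["img"][195:395,240:480];b=camera("side")["img"][120:320,250:450]
im=np.hstack([cv2.resize(a,None,fx=2,fy=2),cv2.resize(b,(400,400))[:, :320]])
cv2.imwrite("pics/m1.png",im[:,:,::-1])
E
```

```text
{'time': 2.2, 'qpos': array([-2.61817023e-01,  2.75756268e-01,  1.71952829e+00, -8.58754972e-05,
        1.15010900e+00,  1.14326145e+00]), 'joint_vel': array([ 0.00216832, -0.0235729 , -0.04289068, -0.00053501,  0.01649202,
        0.00734941]), 'effort': array([-1.21034556e-01, -3.85280406e+01, -2.18677837e+01, -5.13078208e-03,
       -1.24715469e-01,  3.25457111e-02]), 'tcp_pos': array([ 0.52873225, -0.06986699,  0.11834112]), 'tcp_rot': array([-6.05289771e-04,  9.96565905e-01,  8.27815475e-02, -1.80190927e-03]), 'wrist_force': array([ 0.78062494,  0.67893898, -0.17614549]), 'ft_torque': array([-0.06364316, -0.02945978, -0.02472419]), 'width': 0.0002814991147633867}
[[ 9.86287937e-01  1.64992354e-01 -3.69165634e-03]
 [ 1.64996717e-01 -9.86293698e-01  9.08092621e-04]
 [-3.49122904e-03 -1.50475197e-03 -9.99992773e-01]]
```

View pics/m1.png

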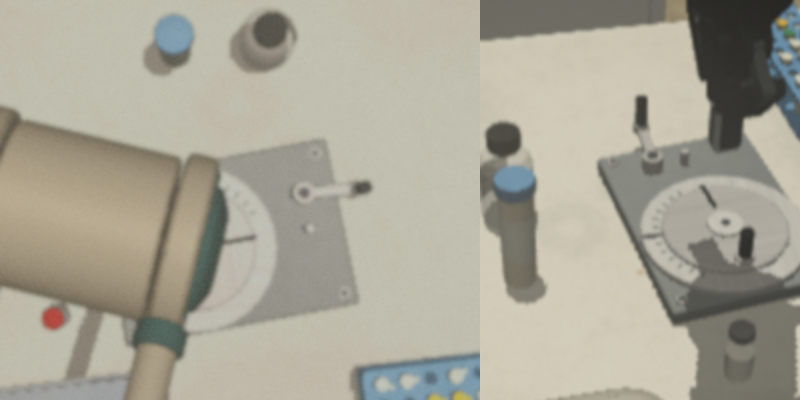

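Side view: shut fingertip above the dial, lever and vials untouched. I'll compute the arc waypoints.

```bash
cat > arc.py <<'E'
import sys,numpy as np
ax,ay,r,off,p0,p1,n,sg,cx,cy=map(float,sys.argv[1:])
for p in np.linspace(p0,p1,int(n)):
    a=np.radians(p);x=ax+r*np.cos(a)-sg*off*-np.sin(a);y=ay+r*np.sin(a)-sg*off*np.cos(a)
    print('{"xyz":[%.1f,%.1f,0],"dr":[0,0,%.0f]},'%((x-cx)*100,(y-cy)*100,p-p0),end="")
print()
E
python3 arc.py .5076 -.116 .042 .017 99.2 171.2 25 1 .530 -.070
```

```text
{"xyz":[-1.2,-0.2,0],"dr":[0,0,0]},{"xyz":[-1.5,-0.1,0],"dr":[0,0,3]},{"xyz":[-1.7,-0.1,0],"dr":[0,0,6]},{"xyz":[-1.9,-0.1,0],"dr":[0,0,9]},{"xyz":[-2.2,-0.1,0],"dr":[0,0,12]},{"xyz":[-2.4,-0.1,0],"dr":[0,0,15]},{"xyz":[-2.6,-0.1,0],"dr":[0,0,18]},{"xyz":[-2.9,-0.1,0],"dr":[0,0,21]},{"xyz":[-3.1,-0.2,0],"dr":[0,0,24]},{"xyz":[-3.3,-0.2,0],"dr":[0,0,27]},{"xyz":[-3.6,-0.3,0],"dr":[0,0,30]},{"xyz":[-3.8,-0.3,0],"dr":[0,0,33]},{"xyz":[-4.0,-0.4,0],"dr":[0,0,36]},{"xyz":[-4.2,-0.5,0],"dr":[0,0,39]},{"xyz":[-4.4,-0.6,0],"dr":[0,0,42]},{"xyz":[-4.7,-0.8,0],"dr":[0,0,45]},{"xyz":[-4.8,-0.9,0],"dr":[0,0,48]},{"xyz":[-5.0,-1.0,0],"dr":[0,0,51]},{"xyz":[-5.2,-1.2,0],"dr":[0,0,54]},{"xyz":[-5.4,-1.3,0],"dr":[0,0,57]},{"xyz":[-5.6,-1.5,0],"dr":[0,0,60]},{"xyz":[-5.7,-1.7,0],"dr":[0,0,63]},{"xyz":[-5.9,-1.9,0],"dr":[0,0,66]},{"xyz":[-6.0,-2.1,0],"dr":[0,0,69]},{"xyz":[-6.1,-2.3,0],"dr":[0,0,72]},
```

Call:
arm_command(
  deltas=[
    {"xyz": [0,0,-2],"dr": [0,0,0]},
    {"xyz": [0,0,-4],"dr": [0,0,0]},
    {"xyz": [0,0,-5.5],"dr": [0,0,0]},
    {"xyz": [0,0,-7],"dr": [0,0,0]},
    {"xyz": [0,0,-8],"dr": [0,0,0]},
    {"xyz": [0,0,-8],"dr": [0,0,0]},
  ],
)

```text
time: 2.9
tcp_pos: [0.5298, -0.0701, 0.0396]
tcp_rot: [-0.0, 0.997, 0.082, -0.0]
wrist_force: [-0.6, 0.0, -0.1]
width: -0.0001
```

Call:
arm_command(
  deltas=[
    {"xyz": [-0.4,-0.1,0],"dr": [0,0,0]},
    {"xyz": [-0.8,-0.2,0],"dr": [0,0,0]},
    {"xyz": [-1.2,-0.2,0],"dr": [0,0,0]},
    {"xyz": [-1.5,-0.1,0],"dr": [0,0,3]},
    {"xyz": [-1.7,-0.1,0],"dr": [0,0,6]},
    {"xyz": [-1.9,-0.1,0],"dr": [0,0,9]},
    {"xyz": [-2.2,-0.1,0],"dr": [0,0,12]},
    {"xyz": [-2.4,-0.1,0],"dr": [0,0,15]},
    {"xyz": [-2.6,-0.1,0],"dr": [0,0,18]},
    {"xyz": [-2.9,-0.1,0],"dr": [0,0,21]},
    {"xyz": [-3.1,-0.2,0],"dr": [0,0,24]},
    {"xyz": [-3.1,-0.2,0],"dr": [0,0,24]},
  ],
)

```text
time: 4.1
tcp_pos: [0.4987, -0.0723, 0.0404]
tcp_rot: [0.0, 0.958, 0.287, 0.0]
wrist_force: [-0.3, 0.2, 0.3]
width: -0.0001
```

```bash
python3 - <<'E'
from h import *
s=bot.sense();print(s["tcp_pos"],s["wrist_force"])
b=camera("side")["img"][150:290,300:440];b=cv2.resize(b,None,fx=4,fy=4,interpolation=cv2.INTER_CUBIC)
cv2.imwrite("pics/m2.png",b[:,:,::-1])
E
```

```text
[ 0.49866673 -0.07230906  0.04041582] [-0.28583856  0.20199057  0.25945225]
```

View pics/m2.png

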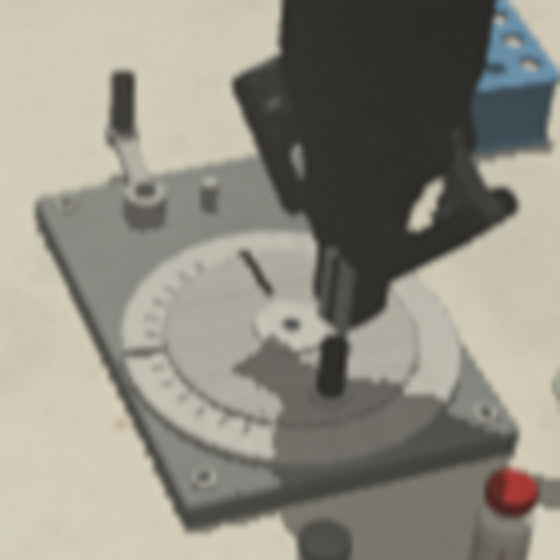

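```bash
python3 - <<'E'
from h import *
c=camera("side")
for p in ((.4987,-.0723,.0404),(.5009,-.0745,.057),(.5009,-.0745,.03)):
    u,v=proj(c,p);print(p,(u-299.6)*4,(v-149.6)*4)
c=camera("top")
u,v=proj(c,(.4987,-.0723,.0404));print(u,v)
w=camera("wrist");save(w,"w1");print(w["camera_matrix"],w["extrinsics"])
E
```

```text
(0.4987, -0.0723, 0.0404) 337.9820175615025 376.6131761671696
(0.5009, -0.0745, 0.057) 335.2544638332097 343.9316977125443
(0.5009, -0.0745, 0.03) 329.2488251912737 391.60468916373975
311.7859655771624 324.53655988376613
[[371.64829954   0.         318.39787663]
 [  0.         371.64829954 244.8824321 ]
 [  0.           0.           1.        ]] [[ 5.48099768e-01  8.08430063e-01  2.14540153e-01  5.53203565e-01]
 [-8.36412734e-01  5.29573048e-01  1.41301540e-01 -3.60693523e-02]
 [ 6.17729959e-04 -2.56891457e-01  9.66440064e-01  2.14511744e-01]
 [ 0.00000000e+00  0.00000000e+00  0.00000000e+00  1.00000000e+00]]
```

View pics/w1.png

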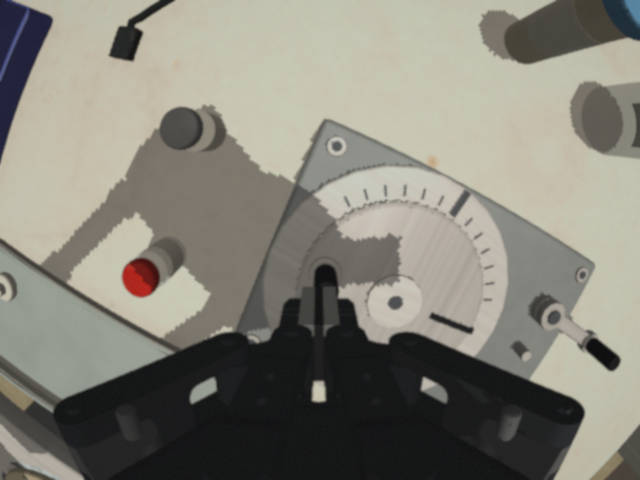

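```bash
python3 - <<'E'
from h import *
c=camera("side");w=camera("wrist")
print("m1 TCP proj",proj(c,(.5287,-.0699,.1183)),"seen ~372,194")
def pf(c,p):
    K=c["camera_matrix"];E=c["extrinsics"];q=E[:3,:3].T@(np.array(p)-E[:3,3]);q=q*[1,-1,-1]
    t=np.arctan2(np.hypot(*q[:2]),q[2]);return K[0,2]+K[0,0]*t*q[0]/np.hypot(*q[:2]),K[1,2]+K[1,1]*t*q[1]/np.hypot(*q[:2])
for n,p in(("tcp",(.4987,-.0723,.0404)),("tcp+20",(.4987,-.0723,.060)),("post",(.5009,-.0745,.057)),("axis",(.5076,-.116,.027)),("pin",(.5575,-.2625,.061)),("tgt",(.5643,-.1158,.022)),("v2cap",(.4518,.007,.051))):print(n,pf(w,p))
im=w["img"][240:400,240:400];cv2.imwrite("pics/w1c.png",cv2.resize(im,None,fx=4,fy=4,interpolation=cv2.INTER_CUBIC)[:600,:,::-1])
E
```

```text
m1 TCP proj (np.float64(370.20804759205834), np.float64(209.96957111785966)) seen ~372,194
tcp (np.float64(319.10763278587734), np.float64(282.11183469751865))
tcp+20 (np.float64(319.2032350062922), np.float64(297.4281383960475))
post (np.float64(325.858364603985), np.float64(293.58872757776265))
axis (np.float64(393.55848570200817), np.float64(300.85838952523557))
pin (np.float64(613.537137457791), np.float64(363.70877122807724))
tgt (np.float64(450.8934954157986), np.float64(215.53482931950413))
v2cap (np.float64(138.26985701010477), np.float64(278.65863201943586))
```

View pics/w1c.png

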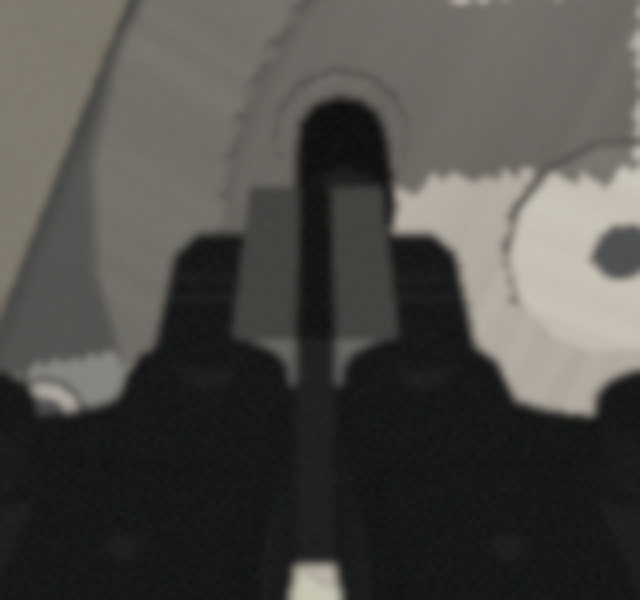

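```bash
python3 - <<'E'
from h import *
c=camera("side");w=camera("wrist")
for uv in((385.9,232.1),(384,230)):
  for v in (286.7,):
    print(two(ray(c,*uv),ray(w,319.5,v,True)))
s=bot.sense();print(s["tcp_pos"],s["time"],s["width"])
g=cv2.resize(c["img"][195:255,350:425],None,fx=8,fy=8,interpolation=cv2.INTER_CUBIC)
g=np.clip(g.astype(float)*2.2,0,255).astype(np.uint8)
cv2.imwrite("pics/s3.png",g[:,:,::-1])
E
```

```text
(array([ 0.50297528, -0.06739773,  0.07007637]), np.float64(0.006478933599665145))
(array([ 0.50612015, -0.06595472,  0.07663722]), np.float64(0.004551119362782271))
[ 0.49915581 -0.07221939  0.03994277] 4.5 0.0002755169246840179
```

View pics/s3.png

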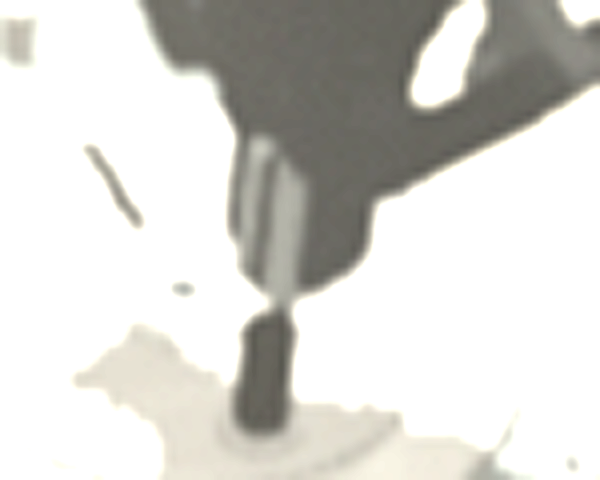

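Picture count so far is 9. The shut fingertip really hangs just above the post top, about 2–3 cm higher than the reported TCP implies, so the dial wasn't touched. Next step: quantify that offset.

```bash
python3 - <<'E'
from h import *
c=camera("side");w=camera("wrist")
def pf(c,p):
    K=c["camera_matrix"];E=c["extrinsics"];q=E[:3,:3].T@(np.array(p)-E[:3,3]);q=q*[1,-1,-1]
    t=np.arctan2(np.hypot(*q[:2]),q[2]);return np.round([K[0,2]+K[0,0]*t*q[0]/np.hypot(*q[:2]),K[1,2]+K[1,1]*t*q[1]/np.hypot(*q[:2])],1)
T=np.array([.4989,-.0723,.04]);xd=np.array([np.cos(.58),np.sin(.58),0]);yd=np.array([xd[1],-xd[0],0])
print("seen wrist: pads top edge v 286.7, u 302.5..336.5; side: bottom ~ (385,232.5)")
for h in(0,.01,.02,.03,.04):
    for e in(-.011,0,.011):
        p=T+[0,0,h]+xd*e;print(h,e,"wrist",pf(w,p),pf(w,p+yd*.008),"side",np.round(proj(c,p),1))
E
```

```text
seen wrist: pads top edge v 286.7, u 302.5..336.5; side: bottom ~ (385,232.5)
0 -0.011 wrist [319.5 301.7] [335.2 301.7] side [388.5 241. ]
0 0 wrist [319.5 281.5] [335.5 281.5] side [384.  243.9]
0 0.011 wrist [319.6 260.5] [335.9 260.5] side [379.4 247. ]
0.01 -0.011 wrist [319.5 309.9] [336.  309.9] side [389.1 236.5]
0.01 0 wrist [319.6 288.9] [336.4 288.9] side [384.5 239.5]
0.01 0.011 wrist [319.6 266.9] [336.8 266.9] side [379.9 242.5]
0.02 -0.011 wrist [319.6 319. ] [337. 319.] side [389.7 232. ]
0.02 0 wrist [319.7 297.1] [337.5 297.1] side [385.1 235. ]
0.02 0.011 wrist [319.7 274.1] [337.9 274.1] side [380.4 238. ]
0.03 -0.011 wrist [319.7 329.1] [338.  329.1] side [390.3 227.5]
0.03 0 wrist [319.7 306.3] [338.6 306.3] side [385.7 230.5]
0.03 0.011 wrist [319.8 282.1] [339.1 282.1] side [381.  233.5]
0.04 -0.011 wrist [319.8 340.4] [339.2 340.3] side [391.  222.9]
0.04 0 wrist [319.8 316.6] [339.8 316.5] side [386.3 225.8]
0.04 0.011 wrist [319.9 291.2] [340.5 291.1] side [381.6 228.8]
```

Call:
arm_command(
  deltas=[
    {"xyz": [0.8,0.0,0],"dr": [0,0,-6]},
    {"xyz": [1.6,0.1,0],"dr": [0,0,-12]},
    {"xyz": [2.4,0.2,0],"dr": [0,0,-18]},
    {"xyz": [3.4,0.3,0],"dr": [0,0,-24]},
    {"xyz": [3.4,0.3,-0.5],"dr": [0,0,-24]},
    {"xyz": [3.4,0.3,-1],"dr": [0,0,-24]},
    {"xyz": [3.4,0.3,-1.5],"dr": [0,0,-24]},
    {"xyz": [3.4,0.3,-2],"dr": [0,0,-24]},
    {"xyz": [3.4,0.3,-2.3],"dr": [0,0,-24]},
    {"xyz": [3.4,0.3,-2.6],"dr": [0,0,-24]},
    {"xyz": [3.4,0.3,-2.6],"dr": [0,0,-24]},
  ],
)

```text
time: 5.7
tcp_pos: [0.5327, -0.0691, 0.0135]
tcp_rot: [-0.0, 0.997, 0.081, -0.0]
wrist_force: [-0.1, 0.7, 0.4]
width: 0.0004
```

```bash
python3 - <<'E'
from h import *
c=camera("side");w=camera("wrist");s=bot.sense();print(s["tcp_pos"],s["wrist_force"])
u,v=proj(c,s["tcp_pos"]);print(u,v)
a=cv2.resize(c["img"][int(v)-60:int(v)+30,int(u)-37:int(u)+38],None,fx=5,fy=5,interpolation=cv2.INTER_CUBIC)
b=cv2.resize(w["img"][220:350,265:375],None,fx=3.46,fy=3.46,interpolation=cv2.INTER_CUBIC)[:450]
im=np.clip(np.hstack([a,b[:, :]]).astype(float)*1.6,0,255).astype(np.uint8)
print(im.shape,int(u)-37,int(v)-60);cv2.imwrite("pics/m4.png",im[:,:,::-1])
E
```

```text
[ 0.53309171 -0.06924808  0.01395301] [-0.73960367  0.05146679 -0.73482445]
362.9981475197087 258.35984369188856
(450, 756, 3) 325 198
```

View pics/m4.png

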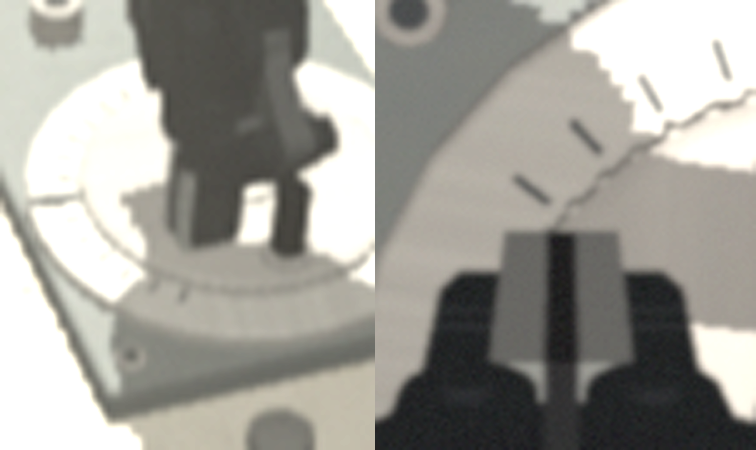

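The tip is now beside the post, with its bottom at about 40–45 mm height on the side ray, overlapping the post by at least 11 mm. There's no contact force, so I'll push.

Call:
arm_command(
  deltas=[
    {"xyz": [-0.4,-0.1,0],"dr": [0,0,0]},
    {"xyz": [-0.8,-0.2,0],"dr": [0,0,0]},
    {"xyz": [-1.2,-0.3,0],"dr": [0,0,0]},
    {"xyz": [-1.5,-0.3,0],"dr": [0,0,0]},
    {"xyz": [-1.8,-0.2,0],"dr": [0,0,3]},
    {"xyz": [-2.0,-0.2,0],"dr": [0,0,6]},
    {"xyz": [-2.2,-0.2,0],"dr": [0,0,9]},
    {"xyz": [-2.5,-0.2,0],"dr": [0,0,12]},
    {"xyz": [-2.7,-0.2,0],"dr": [0,0,15]},
    {"xyz": [-2.9,-0.2,0],"dr": [0,0,18]},
  ],
)

```text
time: 6.8
tcp_pos: [0.505, -0.0709, 0.0142]
tcp_rot: [0.0, 0.972, 0.237, 0.001]
wrist_force: [0.7, 1.1, -1.2]
width: -0.0003
```

```bash
cat > idx.py <<'E'
from h import *
import sys
A=np.array([.5076,-.116]);s=bot.sense();print(s["time"],s["tcp_pos"],s["wrist_force"])
# darkness sampled on circles round the axis: index line on dial (z .027, r 30..52), target line on the ring (z .022, r 65..72)
for n in sys.argv[1:] or ["top"]:
    c=camera(n);K=c["camera_matrix"];E=c["extrinsics"];g=c["img"].max(2).astype(np.float32);th=np.arange(-180,180,.5)
    for nm,z,r0,r1 in(("idx",.027,.032,.052),("tgt",.022,.066,.071)):
        a=np.radians(th)[:,None];r=np.linspace(r0,r1,12)[None]
        P=np.stack([A[0]+r*np.cos(a),A[1]+r*np.sin(a),np.full((len(th),12),z)],-1)
        q=((P-E[:3,3])@E[:3,:3])*[1,-1,-1];x,y=q[...,0],q[...,1];f=1/q[...,2]
        if n=="wrist": t=np.hypot(x,y);f=np.arctan2(t,q[...,2])/t
        u=(K[0,2]+K[0,0]*x*f).astype(np.float32);v=(K[1,2]+K[1,1]*y*f).astype(np.float32)
        m=np.median(cv2.remap(g,u,v,cv2.INTER_LINEAR),1);b=cv2.medianBlur(m.reshape(-1,1),5).ravel()
        loc=np.array([np.median(np.roll(m,-i)[list(range(-20,-8))+list(range(8,20))]) for i in range(len(m))])
        d=loc-m;top=[]
        for i in np.argsort(-d):
            if all(abs(th[i]-t[0])>8 for t in top) and len(top)<3:
                k=np.arange(i-7,i+8)%len(m);wt=np.clip(d[k],0,None);top.append((round(th[i]+float((wt*(np.arange(15)-7)*.5).sum()/wt.sum()),1),round(float(d[i]))))
        print(n,nm,top)
E
python3 idx.py top side wrist
```

```text
6.8 [ 0.50504983 -0.07093825  0.01423977] [ 0.72635855  1.07020546 -1.23708228]
top idx [(np.float64(-63.6), 60), (np.float64(149.9), 28), (np.float64(40.9), 17)]
top tgt [(np.float64(0.4), 51), (np.float64(-170.6), 48), (np.float64(55.7), 40)]
side idx [(np.float64(-64.5), 75), (np.float64(-106.2), 31), (np.float64(121.3), 27)]
side tgt [(np.float64(-1.2), 76), (np.float64(-94.1), 58), (np.float64(-164.9), 56)]
wrist idx [(np.float64(-63.4), 140), (np.float64(-94.1), 71), (np.float64(-134.4), 50)]
wrist tgt [(np.float64(0.0), 116), (np.float64(-94.6), 82), (np.float64(129.4), 45)]
```

Dial is following (−80.8° → −63.5°) and three views agree.

Call:
arm_command(
  deltas=[
    {"xyz": [-0.3,0,0],"dr": [0,0,3]},
    {"xyz": [-0.5,-0.1,0],"dr": [0,0,6]},
    {"xyz": [-0.7,-0.1,0],"dr": [0,0,9]},
    {"xyz": [-1.0,-0.2,0],"dr": [0,0,12]},
    {"xyz": [-1.2,-0.2,0],"dr": [0,0,15]},
    {"xyz": [-1.4,-0.3,0],"dr": [0,0,18]},
    {"xyz": [-1.6,-0.4,0],"dr": [0,0,21]},
    {"xyz": [-1.8,-0.5,0],"dr": [0,0,24]},
    {"xyz": [-2.1,-0.7,0],"dr": [0,0,27]},
    {"xyz": [-2.2,-0.8,0],"dr": [0,0,30]},
    {"xyz": [-2.4,-0.9,0],"dr": [0,0,33]},
    {"xyz": [-2.6,-1.1,0],"dr": [0,0,36]},
  ],
)

```text
time: 8.15
tcp_pos: [0.4785, -0.0819, 0.0142]
tcp_rot: [0.0, 0.851, 0.525, 0.001]
wrist_force: [1.3, 1.6, -0.5]
width: 0.0001
```

```bash
python3 idx.py top side wrist; python3 arc.py .5076 -.116 .042 .017 153.2 180.2 10 1 .4739 -.0841
```

```text
8.15 [ 0.47852874 -0.08190713  0.01415019] [ 1.25491447  1.56368174 -0.47538759]
top idx [(np.float64(-26.6), 59), (np.float64(-121.5), 23), (np.float64(84.7), 14)]
top tgt [(np.float64(-142.3), 61), (np.float64(-176.9), 52), (np.float64(0.3), 50)]
side idx [(np.float64(-28.7), 56), (np.float64(-148.5), 42), (np.float64(52.6), 24)]
side tgt [(np.float64(-1.2), 75), (np.float64(-160.4), 53), (np.float64(-109.3), 41)]
wrist idx [(np.float64(-26.9), 148), (np.float64(-59.1), 75), (np.float64(-84.7), 48)]
wrist tgt [(np.float64(-0.1), 121), (np.float64(-59.1), 88), (np.float64(166.3), 62)]
{"xyz":[0.4,0.2,0],"dr":[0,0,0]},{"xyz":[0.2,0.1,0],"dr":[0,0,3]},{"xyz":[0.0,-0.1,0],"dr":[0,0,6]},{"xyz":[-0.1,-0.3,0],"dr":[0,0,9]},{"xyz":[-0.3,-0.5,0],"dr":[0,0,12]},{"xyz":[-0.4,-0.7,0],"dr":[0,0,15]},{"xyz":[-0.5,-0.9,0],"dr":[0,0,18]},{"xyz":[-0.6,-1.1,0],"dr":[0,0,21]},{"xyz":[-0.7,-1.3,0],"dr":[0,0,24]},{"xyz":[-0.8,-1.5,0],"dr":[0,0,27]},
```

Call:
arm_command(
  deltas=[
    {"xyz": [-0.2,-0.1,0],"dr": [0,0,3]},
    {"xyz": [-0.4,-0.3,0],"dr": [0,0,6]},
    {"xyz": [-0.5,-0.5,0],"dr": [0,0,9]},
    {"xyz": [-0.7,-0.7,0],"dr": [0,0,12]},
    {"xyz": [-0.8,-0.9,0],"dr": [0,0,15]},
    {"xyz": [-0.9,-1.1,0],"dr": [0,0,18]},
    {"xyz": [-1.0,-1.3,0],"dr": [0,0,21]},
    {"xyz": [-1.0,-1.3,0],"dr": [0,0,21]},
  ],
)

```text
time: 9.1
tcp_pos: [0.4678, -0.0951, 0.014]
tcp_rot: [-0.0, 0.742, 0.671, -0.0]
wrist_force: [-0.3, 1.7, 0.5]
width: 0.0001
```

```bash
python3 idx.py top side wrist
```

```text
9.1 [ 0.46781346 -0.09510148  0.01398383] [-0.26002693  1.67087522  0.48312283]
top idx [(np.float64(-5.2), 57), (np.float64(-142.4), 21), (np.float64(102.2), 15)]
top tgt [(np.float64(0.4), 50), (np.float64(91.3), 42), (np.float64(-150.4), 42)]
side idx [(np.float64(-9.4), 55), (np.float64(70.4), 22), (np.float64(-160.7), 18)]
side tgt [(np.float64(-1.1), 74), (np.float64(-123.1), 72), (np.float64(-168.9), 66)]
wrist idx [(np.float64(-6.3), 145), (np.float64(-38.0), 72), (np.float64(-63.8), 54)]
wrist tgt [(np.float64(-0.1), 118), (np.float64(-173.3), 86), (np.float64(-38.0), 85)]
```

Call:
arm_command(
  deltas=[
    {"xyz": [-0.05,-0.1,0],"dr": [0,0,1.5]},
    {"xyz": [-0.1,-0.2,0],"dr": [0,0,3]},
    {"xyz": [-0.15,-0.3,0],"dr": [0,0,4.5]},
    {"xyz": [-0.2,-0.4,0],"dr": [0,0,6]},
    {"xyz": [-0.2,-0.4,0],"dr": [0,0,6]},
    {"xyz": [-0.2,-0.4,0],"dr": [0,0,6]},
  ],
)

```text
time: 9.85
tcp_pos: [0.4658, -0.0993, 0.0139]
tcp_rot: [-0.0, 0.705, 0.709, -0.0]
wrist_force: [0.4, 2.1, 0.5]
width: 0.0003
```

```bash
python3 idx.py top side wrist
```

```text
9.85 [ 0.4658295  -0.09932135  0.01387181] [0.37765519 2.10529567 0.53581684]
top idx [(np.float64(0.6), 62), (np.float64(-144.0), 18), (np.float64(71.8), 14)]
top tgt [(np.float64(0.4), 47), (np.float64(91.8), 41), (np.float64(-126.8), 29)]
side idx [(np.float64(-2.8), 64), (np.float64(72.2), 24), (np.float64(-164.9), 21)]
side tgt [(np.float64(-126.5), 82), (np.float64(-1.1), 73), (np.float64(-167.8), 61)]
wrist idx [(np.float64(-0.7), 145), (np.float64(-31.6), 74), (np.float64(-71.8), 53)]
wrist tgt [(np.float64(0.0), 118), (np.float64(-31.8), 85), (np.float64(-167.3), 85)]
```

Index and long line agree within about 0.7° in top and wrist views. Backing off, then on to the lever.

Call:
arm_command(
  deltas=[
    {"xyz": [0,1,0],"dr": [0,0,0]},
    {"xyz": [0,2,0],"dr": [0,0,0]},
    {"xyz": [0,3,0],"dr": [0,0,0]},
    {"xyz": [0,3,3],"dr": [0,0,0]},
    {"xyz": [0,3,6],"dr": [0,0,0]},
    {"xyz": [0,3,9],"dr": [0,0,0]},
    {"xyz": [0,3,10],"dr": [0,0,-8]},
    {"xyz": [2,1,10],"dr": [0,0,-16]},
    {"xyz": [4,-2,10],"dr": [0,0,-24]},
    {"xyz": [6,-5,10],"dr": [0,0,-32]},
    {"xyz": [8,-8,10],"dr": [0,0,-40]},
    {"xyz": [10,-11,10],"dr": [0,0,-48]},
  ],
)

```text
time: 11.2
tcp_pos: [0.5669, -0.2093, 0.1138]
tcp_rot: [0.0, 0.933, 0.359, 0.0]
wrist_force: [0.7, -0.1, 0.5]
width: -0.0
```

Call:
arm_command(
  deltas=[
    {"xyz": [1,-2,0],"dr": [0,0,-8]},
    {"xyz": [2,-4,0],"dr": [0,0,-16]},
    {"xyz": [2.6,-5.3,0],"dr": [0,0,-24]},
    {"xyz": [2.6,-5.3,0],"dr": [0,0,-32]},
    {"xyz": [2.6,-5.3,0],"dr": [0,0,-40]},
    {"xyz": [2.6,-5.3,0],"dr": [0,0,-42]},
    {"xyz": [2.6,-5.3,0],"dr": [0,0,-42]},
  ],
)

```text
time: 11.9
tcp_pos: [0.5922, -0.2612, 0.1136]
tcp_rot: [-0.0, 1.0, 0.003, -0.0]
wrist_force: [-0.4, -1.0, 0.3]
width: -0.0002
```

```bash
python3 idx.py top side wrist; python3 - <<'E'
from h import *
s=bot.sense();print(s["tcp_rot"],s["qpos"])
E
python3 arc.py .5549 -.2139 .050 .017 -86.8 -154.8 18 -1 .5905 -.2625
```

```text
11.9 [ 0.5922015  -0.26123195  0.11359078] [-0.44707123 -0.9894512   0.29908556]
top idx [(np.float64(0.5), 44), (np.float64(178.7), 35), (np.float64(-180.6), 32)]
top tgt [(np.float64(-155.1), 44), (np.float64(0.8), 33), (np.float64(-80.9), 33)]
side idx [(np.float64(-166.7), 36), (np.float64(-2.8), 31), (np.float64(130.0), 13)]
side tgt [(np.float64(-147.7), 84), (np.float64(-0.9), 38), (np.float64(123.4), 24)]
wrist idx [(np.float64(0.1), 71), (np.float64(-102.5), 39), (np.float64(156.6), 38)]
wrist tgt [(np.float64(0.8), 89), (np.float64(-89.6), 78), (np.float64(-158.8), 55)]
[ 8.41391189e-06  9.99993554e-01  3.58943754e-03 -8.46267342e-05] [-5.23301404e-01  4.37674347e-01  1.47324323e+00 -1.05704891e-04
  1.23081292e+00  1.04035129e+00]
{"xyz":[-1.6,-0.0,0],"dr":[0,0,0]},{"xyz":[-1.9,-0.2,0],"dr":[0,0,-4]},{"xyz":[-2.3,-0.3,0],"dr":[0,0,-8]},{"xyz":[-2.6,-0.3,0],"dr":[0,0,-12]},{"xyz":[-3.0,-0.4,0],"dr":[0,0,-16]},{"xyz":[-3.4,-0.4,0],"dr":[0,0,-20]},{"xyz":[-3.7,-0.4,0],"dr":[0,0,-24]},{"xyz":[-4.1,-0.4,0],"dr":[0,0,-28]},{"xyz":[-4.5,-0.3,0],"dr":[0,0,-32]},{"xyz":[-4.8,-0.3,0],"dr":[0,0,-36]},{"xyz":[-5.2,-0.2,0],"dr":[0,0,-40]},{"xyz":[-5.5,-0.0,0],"dr":[0,0,-44]},{"xyz":[-5.9,0.1,0],"dr":[0,0,-48]},{"xyz":[-6.2,0.3,0],"dr":[0,0,-52]},{"xyz":[-6.5,0.5,0],"dr":[0,0,-56]},{"xyz":[-6.8,0.7,0],"dr":[0,0,-60]},{"xyz":[-7.1,0.9,0],"dr":[0,0,-64]},{"xyz":[-7.4,1.2,0],"dr":[0,0,-68]},
```

Call:
arm_command(
  deltas=[
    {"xyz": [0,0,-3],"dr": [0,0,2]},
    {"xyz": [0,0,-6],"dr": [0,0,3]},
    {"xyz": [0,0,-8],"dr": [0,0,3]},
    {"xyz": [0,0,-9],"dr": [0,0,3]},
    {"xyz": [0,0,-9.8],"dr": [0,0,3]},
    {"xyz": [-0.5,0,-9.8],"dr": [0,0,3]},
    {"xyz": [-1.0,-0.1,-9.8],"dr": [0,0,3]},
    {"xyz": [-1.4,-0.1,-9.8],"dr": [0,0,3]},
    {"xyz": [-1.8,-0.2,-9.8],"dr": [0,0,3]},
    {"xyz": [-2.1,-0.3,-9.8],"dr": [0,0,-1]},
    {"xyz": [-2.5,-0.4,-9.8],"dr": [0,0,-5]},
    {"xyz": [-2.8,-0.4,-9.8],"dr": [0,0,-9]},
  ],
)

```text
time: 13.25
tcp_pos: [0.565, -0.2673, 0.017]
tcp_rot: [0.001, 0.997, -0.077, 0.002]
wrist_force: [0.3, -1.5, -0.7]
width: -0.0002
```

```bash
python3 - <<'E'
from h import *
s=bot.sense();print(s["tcp_pos"],s["wrist_force"])
c=camera("side");w=camera("wrist")
a=cv2.resize(c["img"][140:260,290:390],None,fx=4,fy=4,interpolation=cv2.INTER_CUBIC)
b=cv2.resize(w["img"][150:390,200:400],(400,480),interpolation=cv2.INTER_CUBIC)
im=np.clip(np.hstack([a,b]).astype(float)*1.3,0,255).astype(np.uint8);cv2.imwrite("pics/m5.png",im[:,:,::-1])
E
```

```text
[ 0.56503647 -0.26725857  0.01703346] [ 0.34460134 -1.45828657 -0.71746648]
```

View pics/m5.png

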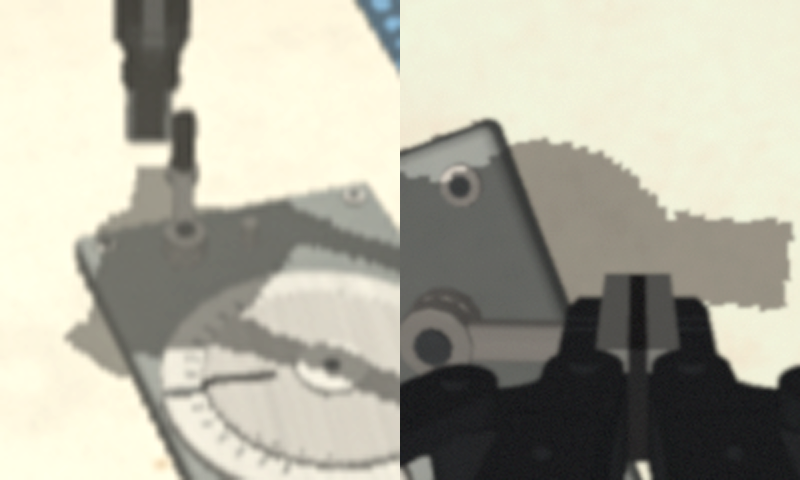

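The tip is behind the pin at its upper half and the lever is moving. I'll continue the arc.

Call:
arm_command(
  deltas=[
    {"xyz": [-0.4,-0.1,0],"dr": [0,0,-4]},
    {"xyz": [-0.8,-0.1,0],"dr": [0,0,-8]},
    {"xyz": [-1.1,-0.1,0],"dr": [0,0,-12]},
    {"xyz": [-1.5,-0.1,0],"dr": [0,0,-16]},
    {"xyz": [-1.9,0,0],"dr": [0,0,-20]},
    {"xyz": [-2.2,0,0],"dr": [0,0,-24]},
    {"xyz": [-2.6,0.1,0],"dr": [0,0,-28]},
    {"xyz": [-2.9,0.3,0],"dr": [0,0,-32]},
    {"xyz": [-3.3,0.4,0],"dr": [0,0,-36]},
    {"xyz": [-3.6,0.6,0],"dr": [0,0,-40]},
    {"xyz": [-3.6,0.6,0],"dr": [0,0,-40]},
  ],
)

```text
time: 14.45
tcp_pos: [0.5281, -0.2604, 0.0165]
tcp_rot: [0.0, 0.911, -0.411, 0.0]
wrist_force: [0.1, -0.2, -0.6]
width: -0.0
```

```bash
cat > pin.py <<'E'
from h import *
c=camera("side");g=c["img"].max(2)
E=c["extrinsics"]
# lever arm bright between pin & hub: score angle by brightness of arm vs plate sampled on arm (z .030) r 14..38
K=c["camera_matrix"]
for n in("side","top"):
    c=camera(n);g=c["img"].max(2).astype(np.float32);th=np.arange(-180,-70,1.)
    r=np.linspace(.016,.036,10)[None];a=np.radians(th)[:,None]
    m=[]
    for i,t in enumerate(np.radians(th)):
        m.append(np.median([g[int(round(v)),int(round(u))] for u,v in (proj(c,(.5549+q*np.cos(t),-.2139+q*np.sin(t),.030)) for q in r[0])]))
    m=np.array(m);print(n,[(int(th[i]),int(m[i])) for i in range(0,len(th),4)])
E
python3 pin.py; python3 -c "
from h import *
s=bot.sense();print(s['time'],s['tcp_pos'],s['wrist_force'])"
```

```text
side [(-180, 87), (-176, 88), (-172, 89), (-168, 87), (-164, 87), (-160, 87), (-156, 86), (-152, 88), (-148, 95), (-144, 103), (-140, 106), (-136, 107), (-132, 117), (-128, 150), (-124, 185), (-120, 197), (-116, 198), (-112, 200), (-108, 201), (-104, 201), (-100, 201), (-96, 202), (-92, 202), (-88, 203), (-84, 203), (-80, 203), (-76, 202), (-72, 203)]
top [(-180, 104), (-176, 109), (-172, 109), (-168, 106), (-164, 105), (-160, 102), (-156, 104), (-152, 107), (-148, 106), (-144, 109), (-140, 102), (-136, 87), (-132, 84), (-128, 86), (-124, 86), (-120, 86), (-116, 91), (-112, 86), (-108, 80), (-104, 78), (-100, 77), (-96, 78), (-92, 75), (-88, 75), (-84, 73), (-80, 72), (-76, 72), (-72, 71)]
14.6 [ 0.52814307 -0.26029071  0.01611969] [-0.54193724 -0.1544694   0.27980148]
```

Call:
arm_command(
  deltas=[
    {"xyz": [-0.15,0.1,0],"dr": [0,0,-2]},
    {"xyz": [-0.3,0.2,0],"dr": [0,0,-4]},
    {"xyz": [-0.45,0.3,0],"dr": [0,0,-6]},
    {"xyz": [-0.6,0.4,0],"dr": [0,0,-8]},
    {"xyz": [-0.75,0.5,0],"dr": [0,0,-10]},
    {"xyz": [-0.9,0.6,0],"dr": [0,0,-12]},
    {"xyz": [-0.9,0.6,0],"dr": [0,0,-12]},
  ],
)

```text
time: 15.3
tcp_pos: [0.5195, -0.2543, 0.0161]
tcp_rot: [-0.0, 0.863, -0.505, 0.0]
wrist_force: [0.6, -0.3, 0.1]
width: 0.0001
```

```bash
python3 - <<'E'
from h import *
s=bot.sense();print(s["time"],s["tcp_pos"],s["wrist_force"])
c=camera("side");w=camera("wrist")
a=cv2.resize(c["img"][140:260,290:390],None,fx=4,fy=4,interpolation=cv2.INTER_CUBIC)
b=cv2.resize(w["img"][150:390,150:350],(400,480),interpolation=cv2.INTER_CUBIC)
im=np.clip(np.hstack([a,b]).astype(float)*1.5,0,255).astype(np.uint8);cv2.imwrite("pics/m6.png",im[:,:,::-1])
E
```

```text
15.3 [ 0.5194879  -0.25434901  0.01606861] [ 0.61992195 -0.29190758  0.11742929]
```

View pics/m6.png

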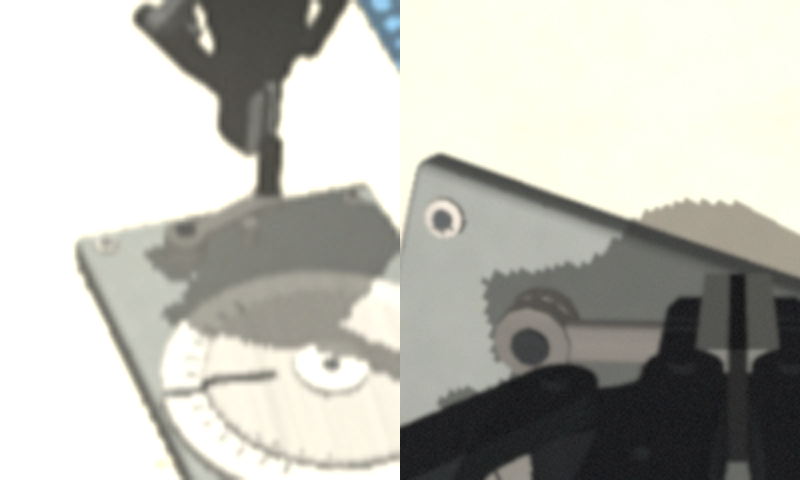

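Pin top is at side px (357,175), the lever is nearly home, and force is still low. That was the twelfth and last view, so from here I go by force and numbers.

Call:
arm_command(
  deltas=[
    {"xyz": [-0.1,0.1,0],"dr": [0,0,-2]},
    {"xyz": [-0.2,0.3,0],"dr": [0,0,-4]},
    {"xyz": [-0.2,0.3,0],"dr": [0,0,-4]},
  ],
)

```text
time: 15.7
tcp_pos: [0.5169, -0.2517, 0.016]
tcp_rot: [0.0, 0.845, -0.534, 0.0]
wrist_force: [-0.5, -1.4, -0.4]
width: -0.0001
```

```bash
cat > pin2.py <<'E'
from h import *
s=bot.sense();print(s["time"],s["tcp_pos"],s["wrist_force"])
c=camera("side");g=c["img"].max(2)
# pin is below the gripper: dark column; foot of pin at z~.030
for d in (-150,-152,-154,-156,-158):
    a=np.radians(d);p=(.5549+.05*np.cos(a),-.2139+.05*np.sin(a));print(d,np.round(proj(c,(*p,.061)),1),np.round(proj(c,(*p,.031)),1))
for v in range(172,196,2):
    r=g[v,335:385];i=np.where(r<62)[0];print(v,(i.min()+335,i.max()+335,len(i)) if len(i) else None,end=" ")
E
python3 pin2.py
```

```text
15.7 [ 0.51692637 -0.251692    0.01598674] [-0.51498663 -1.35891794 -0.35639057]
-150 [357.1 175.1] [356.2 188. ]
-152 [357.7 175.5] [356.8 188.4]
-154 [358.3 176. ] [357.4 188.9]
-156 [358.9 176.5] [357.9 189.4]
-158 [359.4 177. ] [358.4 189.9]
172 (np.int64(347), np.int64(352), 6) 174 (np.int64(348), np.int64(357), 6) 176 (np.int64(351), np.int64(360), 6) 178 (np.int64(356), np.int64(360), 5) 180 (np.int64(357), np.int64(360), 4) 182 (np.int64(357), np.int64(360), 4) 184 (np.int64(356), np.int64(359), 4) 186 (np.int64(356), np.int64(359), 4) 188 (np.int64(356), np.int64(359), 4) 190 None 192 None 194 None
```

Call:
arm_command(
  deltas=[
    {"xyz": [-0.05,0.1,0],"dr": [0,0,0]},
    {"xyz": [-0.05,0.1,0],"dr": [0,0,0]},
    {"xyz": [-0.05,0.1,0],"dr": [0,0,0]},
  ],
)

```text
time: 16.05
tcp_pos: [0.517, -0.2516, 0.0161]
tcp_rot: [0.001, 0.845, -0.534, 0.001]
wrist_force: [0.3, -4.8, -0.7]
width: -0.0002
```

Call:
arm_command(
  deltas=[
    {"xyz": [-0.05,0.1,0],"dr": [0,0,0]},
    {"xyz": [-0.05,0.1,0],"dr": [0,0,0]},
    {"xyz": [-0.05,0.1,0],"dr": [0,0,0]},
  ],
)

```text
time: 16.35
tcp_pos: [0.517, -0.2516, 0.0161]
tcp_rot: [0.001, 0.845, -0.534, 0.002]
wrist_force: [0.5, -7.3, -2.4]
width: -0.0004
```

```bash
python3 pin2.py
```

```text
16.35 [ 0.5170177  -0.25159068  0.01614252] [ 0.51259496 -7.34653145 -2.38005538]
-150 [357.1 175.1] [356.2 188. ]
-152 [357.7 175.5] [356.8 188.4]
-154 [358.3 176. ] [357.4 188.9]
-156 [358.9 176.5] [357.9 189.4]
-158 [359.4 177. ] [358.4 189.9]
172 (np.int64(347), np.int64(352), 6) 174 (np.int64(348), np.int64(357), 6) 176 (np.int64(351), np.int64(360), 7) 178 (np.int64(356), np.int64(360), 5) 180 (np.int64(357), np.int64(360), 4) 182 (np.int64(357), np.int64(360), 4) 184 (np.int64(356), np.int64(359), 4) 186 (np.int64(356), np.int64(359), 4) 188 (np.int64(356), np.int64(359), 4) 190 None 192 None 194 None
```

The TCP no longer advances and force rises to 7 N, so the lever is on its stop. Backing off.

Call:
arm_command(
  deltas=[
    {"xyz": [0.3,-0.7,0],"dr": [0,0,0]},
    {"xyz": [0.7,-1.5,0],"dr": [0,0,0]},
    {"xyz": [1.2,-2.5,0],"dr": [0,0,0]},
    {"xyz": [1.2,-3,3],"dr": [0,0,0]},
    {"xyz": [1.2,-3,7],"dr": [0,0,0]},
    {"xyz": [1.2,-3,11],"dr": [0,0,0]},
    {"xyz": [-3,-5,14],"dr": [0,0,0]},
    {"xyz": [-6,-7,16],"dr": [0,0,0]},
    {"xyz": [-9,-9,17],"dr": [0,0,0]},
    {"xyz": [-12,-11,17],"dr": [0,0,0]},
    {"xyz": [-12,-11,17],"dr": [0,0,0]},
    {"xyz": [-12,-11,17],"dr": [0,0,0]},
  ],
)

```text
time: 17.6
tcp_pos: [0.3959, -0.3597, 0.186]
tcp_rot: [-0.0, 0.844, -0.536, 0.0]
wrist_force: [0.8, 0.6, -0.3]
width: -0.0001
```

```bash
python3 idx.py top side wrist; python3 - <<'E'
from h import *
import pickle
c=camera("side");g=c["img"];o=pickle.load(open("side.pkl","rb"))["img"]
k,l,st,ce=cv2.connectedComponentsWithStats((g[150:260,315:440].max(2)<75).astype(np.uint8))
print("dark side:",[(np.round(ce[i]+[315,150],1),st[i,3],st[i,4]) for i in range(1,k) if st[i,4]>15])
for d in (-145,-150,-155):
    a=np.radians(d);print(d,np.round(proj(c,(.5549+.05*np.cos(a),-.2139+.05*np.sin(a),.046)),1))
t=camera("top");t0=pickle.load(open("top.pkl","rb"))["img"]
for n,(x,y) in dict(v1=(258,309),v2=(267,353),bottle=(374,213),tube=(327,214)).items():
    f=[cv2.GaussianBlur(i[y-22:y+22,x-22:x+22],(3,3),0).astype(np.float32).mean(2) for i in(t0,t["img"])]
    print(n,np.round(cv2.phaseCorrelate(*f),2),end=" ")
for n,(x,y) in dict(v1=(381,294),v2=(427,282),bottle=(262,205),tube=(268,236)).items():
    f=[i[y-28:y+28,x-22:x+22].astype(np.float32).mean(2) for i in(o,g)]
    print(n,np.round(cv2.phaseCorrelate(*f)[0],2),end=" ")
E
```

```text
17.6 [ 0.39588786 -0.35968934  0.1859929 ] [ 0.81811004  0.59920406 -0.28859479]
top idx [(np.float64(0.8), 62), (np.float64(178.0), 33), (np.float64(-180.7), 29)]
top tgt [(np.float64(0.4), 49), (np.float64(86.4), 2), (np.float64(19.3), 2)]
side idx [(np.float64(-2.5), 61), (np.float64(-166.7), 36), (np.float64(175.3), 10)]
side tgt [(np.float64(-146.8), 100), (np.float64(-1.1), 71), (np.float64(-107.1), 7)]
wrist idx [(np.float64(0.4), 79), (np.float64(-128.4), 44), (np.float64(52.4), 43)]
wrist tgt [(np.float64(0.4), 77), (np.float64(-130.2), 71), (np.float64(54.5), 70)]
dark side: [(array([358. , 182.4]), np.int32(14), np.int32(61)), (array([397. , 223.3]), np.int32(15), np.int32(79))]
-145 [355.  180.5]
-150 [356.6 181.6]
-155 [358.1 182.8]Traceback (most recent call last):
  File "<stdin>", line 11, in <module>
    return _wrapfunc(a, 'round', decimals=decimals, out=out)
    return _wrapit(obj, method, *args, **kwds)
    conv = _array_converter(obj)
ValueError: setting an array element with a sequence. The requested array has an inhomogeneous shape after 1 dimensions. The detected shape was (2,) + inhomogeneous part.
```

Dial is within 0.5° and the pin matches about −155° (home). Only the bystander check crashed, so I'll rerun it before handing in.

```bash
python3 - <<'E'
from h import *
import pickle
R={"top":dict(v1=(258,309),v2=(267,353),bottle=(374,213),tube=(327,214)),"side":dict(v1=(381,294),v2=(427,282),bottle=(262,205),tube=(268,236))}
worst=0
for n in R:
    o=pickle.load(open(n+".pkl","rb"))["img"];g=camera(n)["img"]
    for k,(x,y) in R[n].items():
        f=[i[y-26:y+26,x-22:x+22].astype(np.float32).mean(2) for i in(o,g)]
        d=np.array(cv2.phaseCorrelate(*f)[0]);worst=max(worst,np.hypot(*d));print(n,k,d.round(2))
print(worst)
if worst<2: print(bot.hand_in())
E
```

```text
top v1 [ 0.53 -0.06]
top v2 [0.4  0.02]
top bottle [ 0.52 -0.07]
top tube [0.65 0.12]
side v1 [0.51 0.03]
side v2 [0.55 0.04]
side bottle [ 0.58 -0.01]
side tube [ 0.63 -0.08]
0.65801467884657
the job is handed in; nothing more can be done
None
```

I turned the dial about 81° anticlockwise by its post until the index line met the long line. Then I pushed the clamp lever by its pin against its stop, backed the arm clear and handed the job in at about 18 s of the 72 s allowed.

**Last checks**
- **Dial:** index and long line agree to 0.4° or better in the top and wrist views. The side view reads 1.4° apart. It had put the dial axis about 5 mm off from the start, so I trusted it less; even so, 1.4° is inside the limit of about 5°.
- **Lever:** the pin lies at the direction expected for home (about −155°). At the stop the tool no longer advanced and the wrist force rose to 7 N, the highest I saw in the run.
- **Vials, bottle and tube:** each shows a shift of 0.4–0.66 px between the first and last pictures. It is about the same for all four and in both views, so I take it as no real movement (under about 1.5 mm).

**What disagreed:** the real fingertips hung about 25–35 mm higher than the reported TCP implied. My first push therefore passed just above the post without moving the dial. I measured the offset in the side and wrist views, lowered the tool by 26 mm and repeated the push.

I used all 12 picture views, so the last part of the lever push and the final checks rested on force readings and image measurements, not on looking at pictures.

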